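Check a frame corner with a try square

TASK

Pick up the braced try square by its red grip and check the inside corner of the clamped timber frame with it: press both of its outer edges at once flush against the two boards, with a light, steady pressure (about 9 N on each, never above 15 N on either) for a good second. Then lay the square down gently, flat in the middle of the cork mat, and let go; leave the other things where they stand.

Things in the scene. Friction and masses are not known exactly. Their poses are not given: they have to be found in the camera images.
- try_square: braced aluminium try square, loose, about 0.3 kg: an L lying flat, legs 110 mm long outside, 25 mm wide, 16 mm thick, joined by a dark diagonal brace with an upright red grip. Origin on the underside below the grip, z up. Its outer working edges are the planes x = +41 mm (y from -69 to +41) and y = +41 mm (x from -69 to +41)
- square_grip (a point): middle of the gripping part of the red grip, 42 mm above the underside of the square; axes as the square's. The grip is an upright tab 44 mm long, 16 mm thick, its top 59 mm above the underside; it stands along the diagonal from (+x,-y) to (-x,+y) of the square, so fingers close along the diagonal x = y
- fixture: corner fixture fixed to the bench: plywood base 9 mm thick (-70 to +112 mm in x and y), on it two timber boards meeting in an inside corner, open to -x and -y. Origin on the bench; a square turned alike with its origin above this one would just touch both faces, but each real face is shifted by up to 12 mm either way, differently every time: find it by touch. Faces are parallel to these axes
- stile_clamp: blue screw clamp and the far timber board it holds (along y from -66 to +75 mm, 22 mm thick, its top 48 mm above the bench). Origin and axes as the fixture's. The board's inner face looks to -x and stands at x = 41 mm, give or take 12 mm. Rubber behind it gives about 0.25 mm per newton (up to 12 mm)
- rail_clamp: blue screw clamp and the left timber board it holds (along x from -66 mm to the corner, 22 mm thick, top 46 mm above the bench). Origin and axes as the fixture's. The board's inner face looks to -y and stands at y = 41 mm, give or take 12 mm. It gives in the same way. While the square slides on one face, that face's friction adds to the force felt towards the other
- mat: square cork mat 130 x 130 mm, 4 mm thick, fixed to the bench; origin at the centre of its underside
- brass_weight: brass calibration weight, 32 mm across, 46 mm high, stands on the bench, origin at the centre of its underside; bystander
- moisture_tin: round grey aluminium tin, 61 mm across, 34 mm high, origin at the centre of its underside; bystander
- steel_cup: grey steel cup, 43 mm across, 50 mm high, origin at the centre of its underside; bystander
- tray_stack: tall fixed stack of trays with bowls right of the work, about 300 x 220 mm, its top 330 mm above the bench; origin under its middle; to be passed over or round
Mind the look-alikes: they are no part of the job. Leave any black look-alike of the mat alone.

How it is judged:
On the way:
1. the held square presses on both boards at once with at least 3 N each, its edges parallel to the faces within 0.03 rad and level, for 0.8 s (contact force between try_square and stile_clamp above 3 N and contact force between try_square and rail_clamp above 3 N and contact force between the fingers and try_square above 1 N and angle between the x axis of try_square and the x axis of fixture, either way round below 0.03 rad and x of try_square in the frame of fixture above -0.02 m and y of try_square in the frame of fixture above -0.02 m and angle between try_square's own z axis and vertical below 0.05 rad), for 0.8 s.
At the end, for the whole second after the job is handed in: after the check the square lies flat and still on the cork mat, its grip within 25 mm of the middle of the mat, released (horizontal distance between try_square and mat below 0.025 m and z of try_square in the frame of mat between 0.001 and 0.008 m and angle between try_square's own z axis and vertical below 0.05 rad and linear speed of try_square below 0.02 m/s); the robot touches nothing.
It fails at once if the square presses on the far board with more than 15 N (contact force between try_square and stile_clamp above 15 N).
It fails at once if the square presses on the left board with more than 15 N (contact force between try_square and rail_clamp above 15 N).
It fails at once if the square is let go in the air (underside more than 25 mm above the bench and no finger on it) (height (world z) of try_square above 0.025 m and contact force between the fingers and try_square below 0.3 N).
It fails at once if a bystander is moved by more than 20 mm (distance of any of brass_weight, moisture_tin, steel_cup from where it was at the start of the episode above 0.02 m).
It also fails if it takes over 67 s, if anything falls off the work surface, if the arm or the gripper's body presses on something with over 40 N, if the wrist force passes 120 N, or if a joint passes its speed limit or range.

ROBOT

A 6-joint arm with a two-finger parallel gripper is mounted at the origin on a cart in front of the work surface, level with it; the furniture and walls round the work are solid. World frame = base frame: x ahead of the robot, y to its left, z up, the work surface at z = 0. Lengths are in m, angles in rad, forces in N, time in s.
With the tool pointing down it reaches from about 0.35 to 0.975 m from the base axis. Payload 4.9 kg.
Tool frame: the origin (TCP) lies at the very end of the fingers, on their centre line; the grasp point (between the pads) lies behind it (manip.grip_depth is the z of the grasp point in the tool frame, in m); z points along the fingers, y is the direction in which the jaws open and shut (so a half turn about z gives the same grasp; the last joint's range is limited). The gripper opens to 85 mm and grips with 20 to 120 N. Pads are 22 mm wide; open, the fingers measure 114 mm over their backs; the gripper's body (76 mm by 85 mm) begins 54 mm behind the grasp point. The pads swing forward as they close: fully open they stand 13 mm farther back than shut.
Start: joints at [-1.34, 0.053, 1.613, -0, 1.476, -0.119], TCP at [0.214, -0.587, 0.209] pointing down, gripper open.
Joint ranges: [-3.01, 3.01], [-1.01, 2.22], [0.06, 2.58], [-1.02, 4.17], [0.09, 2.62], [-3.14, 3.14]. Speed limits (rad/s): [2.57, 2.57, 3.14, 3.14, 3.14, 3.14].

INTERFACE

Orientations are given as a unit quaternion [w, x, y, z].
In Python, from plant import state, optics, manip, silhouettes, place_of gives the robot as it stands. The module is installed in compiled form; this text tells all that it offers.
- The arm moves only by the tool jog_arm, never from a script. Its argument "increments" is a list of rows, each an object with "slide": the shift along the tool's x, y, z in mm, a list of three; "rotation": the turn, a rotation vector about the tool's x, y, z in degrees, a list of three. A call has 1 to 20 rows; each row shifts and turns the commanded pose from where the row before left it, along the tool's axes as they then stand; what a row does not reach is not made up. A row lasts 1/12 s, in which the tool goes at most 41.7 mm and 7.16 degrees, less where a joint would pass 70% of its speed; a pose out of reach is approached as far as the arm can. A call with a gripper value outside its range is refused whole. "fingers" is the opening, from 0 (shut) to 1 (fully open), set as the call begins (left out, the last holds). The fingers move at their own pace and stop on an object; the grip force is fixed at half the most. Time passes only in rows, so rows that do not move let the fingers close. It gives the time, the measured TCP pose, the force and the opening at its end, in the units of the state.
- state(): the state, without advancing time (a new reading comes with each control period).
- optics.grab_frame(name): name is "scene" or "side" or "wrist"; returns a dict with "frame" (400x640x3 uint8, blue, green, red), "camera_matrix" (3x3 intrinsics, pixels), "R" (3x3) and "t" (3): a world point X has camera coordinates R X + t. Camera axes: x right, y down, z forward; pixel columns grow to the right and rows downward; lengths in m; the calibration is good to about 2 mm. A picture is of the moment at which its call begins. There is no depth.
- manip.job_done(): hands the job in, once; it reports no verdict.
Trained networks look in the newest picture that a camera, given by its name, has taken for a name from the list of things; names that differ only in an ending like _2 or _b are one class to them, and where a whole thing is asked for, a point or a joint stands for the part that bears it (a point fixed in the world has none). Each returns a list of dicts, best first, with "score" (0 to 1); they miss things now and then, are a little off and sometimes report something else, mostly with a low value. They report only what shows in the picture. A call takes as long as a camera call. They do not tell look-alikes from the thing itself.
- silhouettes(thing, camera): "mask" (400x640 bool, what is visible of it) and "bbox" ([left, top, right, bottom] in pixels, round what is visible of it).
- place_of(thing, camera): "uv" ([column, row] in pixels: a listed point, or the origin of a listed thing).
The state is a dict: "time": time; "joint_pos": joint angles; "joint_vel": joint speeds; "joint_efforts": joint torques, N m; "tool_pos": TCP position; "tool_rot": TCP orientation; "contact_force": force on the tool from outside, world axes, zero at the start; "ft_torque": the same for the moment, N m; "gripper_width": opening from 0.0 (shut) to 1.0 (fully open).
Only numpy, scipy, OpenCV 4.12 (cv2) and the standard library are available. Lean on these libraries where they do the work, as an engineer would, in place of code of your own. Each camera call takes 0.05 s, during which the arm holds its last target.

## Working session

There is one attempt and no reset: what is moved stays moved. The work goes in short steps, Python scripts to look and compute and a tool call to move; the robot and the scene stay as the last step left them, time stands still between calls to the robot, and variables do not carry over. Pictures are saved under pics/ and viewed, and the job is handed in when it is done.

Besides the shell and the picture viewer there is one more tool, called after "Call:" in YAML: its name, and indented under it one key for each argument. jog_arm: Moves the arm, as the interface text tells. Its arguments: {"type":"object","properties":{"increments":{"type":"array","items":{"type":"object","properties":{"slide":{"type":"array","items":{"type":"number"}},"rotation":{"type":"array","items":{"type":"number"}}}}},"fingers":{"type":"number"}},"required":["increments"]}

```bash
mkdir -p pics
cat > h.py <<'E'
import numpy as np, cv2
from plant import state, optics, manip, silhouettes, place_of
from scipy.spatial.transform import Rotation as R
def ray(f,uv):
    K=np.array(f["camera_matrix"]);Rm=np.array(f["R"]);t=np.array(f["t"])
    d=Rm.T@np.linalg.inv(K)@np.array([uv[0],uv[1],1.]); c=-Rm.T@t
    return c,d
def onz(f,uv,z):
    c,d=ray(f,uv); return c+d*(z-c[2])/d[2]
def proj(f,X):
    K=np.array(f["camera_matrix"]);p=K@(np.array(f["R"])@np.array(X)+np.array(f["t"]));return p[:2]/p[2]
def tri(obs):
    A=np.zeros((3,3));b=np.zeros(3)
    for c,d in obs:
        d=d/np.linalg.norm(d);P=np.eye(3)-np.outer(d,d);A+=P;b+=P@c
    return np.linalg.solve(A,b)
E
python3 - <<'E'
from h import *
import pickle
print(state(), manip.grip_depth)
F={}
for n in ["scene","side","wrist"]:
    f=optics.grab_frame(n);F[n]=f;cv2.imwrite(f"pics/{n}0.png",f["frame"])
    print(n, -np.array(f["R"]).T@np.array(f["t"]))
    for th in ["try_square","square_grip","fixture","stile_clamp","rail_clamp","mat","brass_weight","moisture_tin","steel_cup","tray_stack"]:
        print(th,[(round(p["score"],2),np.round(p["uv"]).tolist()) for p in place_of(th,n)])
pickle.dump(F,open("F0.pkl","wb"))
E
```

```text
{'time': 0.0, 'joint_pos': array([-1.34000774e+00,  5.33564356e-02,  1.61431539e+00,  2.07318634e-05,
        1.47601887e+00, -1.19002780e-01]), 'joint_vel': array([-0.00044866, -0.00143949,  0.00029159,  0.00044761,  0.00110802,
        0.00039873]), 'joint_efforts': array([-1.48483417e-03, -3.93678546e+01, -3.70178175e+01, -2.06698837e-04,
        7.05939470e-03,  6.99584710e-07]), 'tool_pos': array([ 0.21403594, -0.58648132,  0.20785057]), 'tool_rot': array([-1.04795919e-03,  9.84744327e-01,  1.74004340e-01, -4.83000389e-05]), 'contact_force': array([-0.8051154 ,  0.25723708, -0.13673189]), 'ft_torque': array([-0.00470666, -0.00212226,  0.03065383]), 'gripper_width': 0.9986310626630394} -0.0187
scene [0.65856867 1.02289815 0.5433047 ]
try_square [(0.94, [383.0, 243.0]), (0.67, [234.0, 272.0])]
square_grip [(0.63, [379.0, 229.0])]
fixture [(0.94, [352.0, 310.0])]
stile_clamp []
rail_clamp [(0.71, [353.0, 309.0])]
mat [(0.58, [305.0, 241.0])]
brass_weight [(0.65, [241.0, 246.0])]
moisture_tin [(0.62, [233.0, 274.0])]
steel_cup [(0.64, [254.0, 232.0])]
tray_stack []
side [0.13849621 0.99503473 0.53742021]
try_square [(0.85, [351.0, 236.0])]
square_grip [(0.84, [351.0, 220.0])]
fixture [(0.85, [274.0, 272.0])]
stile_clamp []
rail_clamp [(0.62, [275.0, 273.0])]
mat []
brass_weight [(0.42, [248.0, 213.0])]
moisture_tin [(0.64, [225.0, 230.0])]
steel_cup [(0.45, [264.0, 204.0]), (0.37, [227.0, 229.0])]
tray_stack []
wrist [ 0.28851787 -0.56021357  0.37422451]
try_square []
square_grip []
fixture []
stile_clamp []
rail_clamp []
mat []
brass_weight []
moisture_tin []
steel_cup []
tray_stack []
```

View pics/scene0.png

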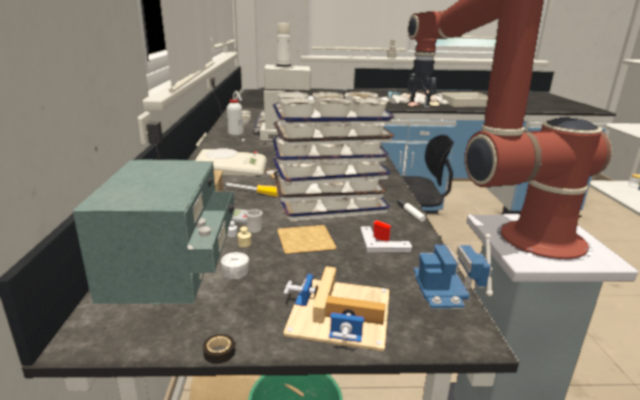

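View pics/side0.png

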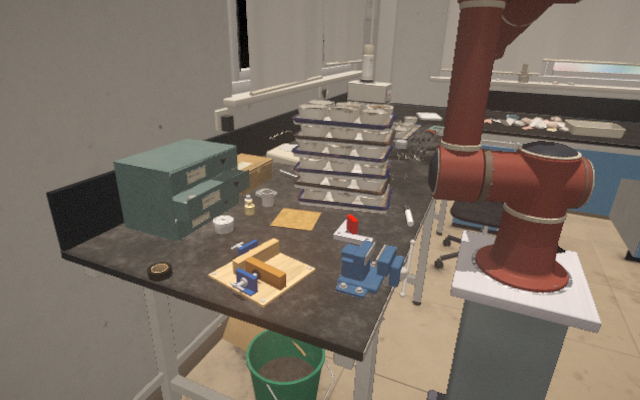

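View pics/wrist0.png

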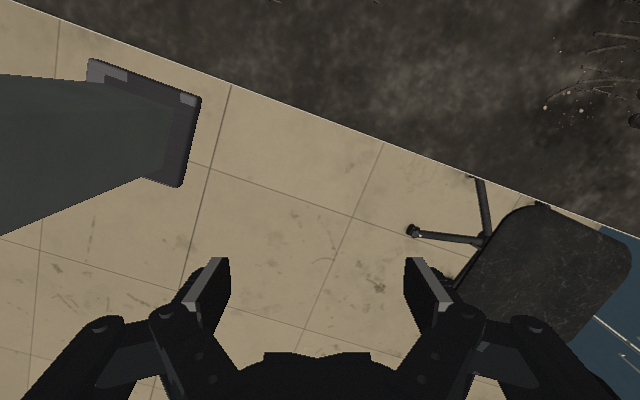

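Run:
```python
from h import *
import pickle
F=pickle.load(open("F0.pkl","rb"))
s,d=F["scene"],F["side"]
def T(n,a,b):
    o=[ray(s,a),ray(d,b)];X=tri(o);print(n,X.round(4),proj(s,X)-a,proj(d,X)-b)
T("sq",[383,243],[351,236]);T("grip",[379,229],[351,220]);T("fix",[352,310],[274,272])
T("w",[241,246],[248,213]);T("tin",[233,274],[225,230]);T("cup",[254,232],[264,204])
print("mat",onz(s,[305,241],0))
im=s["frame"][150:360,180:460];cv2.imwrite("pics/c1.png",cv2.resize(im,None,fx=2.8,fy=2.8,interpolation=2))
im=d["frame"][140:340,180:460];cv2.imwrite("pics/c2.png",cv2.resize(im,None,fx=2.8,fy=2.8,interpolation=2))
```

```text
sq [0.4401 0.0431 0.0068] [0.0263553  0.73066453] [ 0.11878403 -0.63408972]
grip [0.4499 0.0236 0.042 ] [-0.00985818 -1.15079988] [-0.19677427  0.99325591]
fix [0.5481 0.3013 0.0018] [-0.05848312 -1.75366315] [-0.38751274  1.38512251]
w [ 0.8013  0.0278 -0.0063] [ 0.01157474 -0.93866776] [-0.16290483  0.71319832]
tin [ 0.8059  0.1467 -0.0141] [ 0.01858516 -0.97777762] [-0.19139357  0.72053608]
cup [ 0.7727 -0.0254  0.0086] [ 0.02440866 -1.60586039] [-0.27086855  1.24327206]
mat [0.63798692 0.01696916 0.        ]
```

View pics/c1.png

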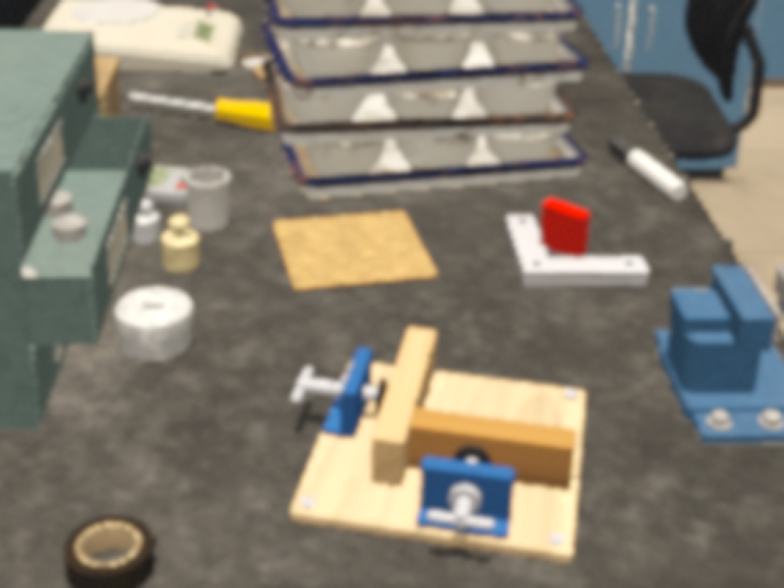

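View pics/c2.png

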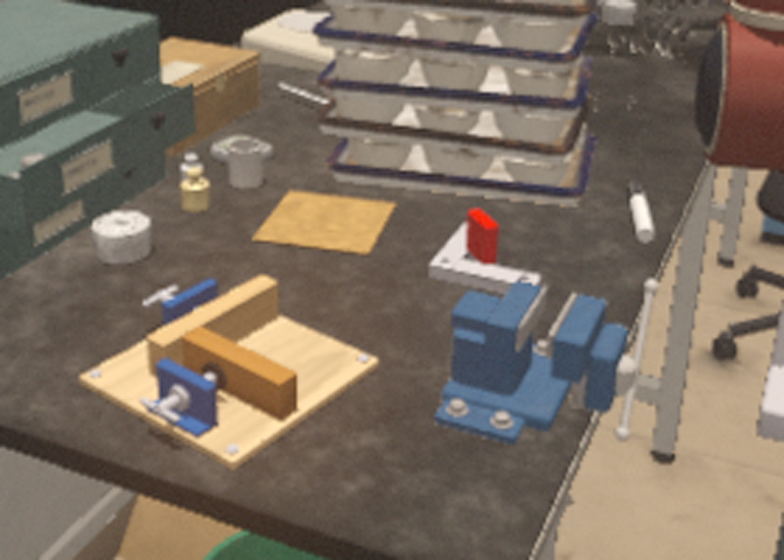

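The table shows the real square at scene (383,243), with white L, dark brace and red tab. Its outer corner faces the camera-left, which is world +x,+y. Things it could be confused with:
- The 0.67-score try_square hit at (234,272) is the white tin.
- The blue vise at (440,275) and the screwdriver at (415,210) are other objects.

The cork mat at (305,241) is the only mat visible. Next I'll get the stack's extents so I can plan a way round it.

Run:
```python
from h import *
import pickle
F=pickle.load(open("F0.pkl","rb"))
s,d=F["scene"],F["side"]
for f,pts,z in [(s,[(285,214),(387,211),(283,200)],0.0),(d,[(300,203),(388,209)],0.0),(s,[(275,98),(385,95),(390,115)],.33),(d,[(297,118),(390,125),(310,103),(390,106)],.33)]:
    for p in pts: print(p,z,onz(f,p,z).round(3))
# square corner points (underside/top)
k=2.8
def u(x,y,f): return (180+x/k,(150 if f is s else 140)+y/k)
print("sq top corner scene",onz(s,u(527,276,s),.016),"xend",onz(s,u(648,262,s),.016),"yend L",onz(s,u(507,214,s),.016))
print("sq side corner",onz(d,u(430,263,d),.016),"xend",onz(d,u(534,283,d),.016),onz(d,u(462,222,d),.016))
print("grip top",onz(s,u(567,206,s),.059),onz(d,u(482,213,d),.059))
for n,p in [("base nearL",(293,515)),("base nearR",(575,553)),("base farR",(587,387))]: print(n,onz(s,u(*p,s),.009))
for n,p in [("base L",(82,377)),("near",(233,460)),("right",(378,360))]: print(n,onz(d,u(*p,d),.009))
for n,p in [("mat",(274,220)),("",(406,210)),("",(436,272)),("",(296,288))]: print(n,onz(s,u(*p,s),.004))
for n,p in [("mat",(254,240)),("",(291,192)),("",(396,203)),("",(366,251))]: print(n,onz(d,u(*p,d),.004))
```

```text
(285, 214) 0.0 [ 0.694 -0.148  0.   ]
(387, 211) 0.0 [ 0.389 -0.173  0.   ]
(283, 200) 0.0 [ 0.703 -0.253  0.   ]
(300, 203) 0.0 [ 0.681 -0.114  0.   ]
(388, 209) 0.0 [ 0.394 -0.202  0.   ]
(275, 98) 0.33 [ 0.72  -0.177  0.33 ]
(385, 95) 0.33 [ 0.408 -0.253  0.33 ]
(390, 115) 0.33 [0.446 0.018 0.33 ]
(297, 118) 0.33 [0.61  0.053 0.33 ]
(390, 125) 0.33 [0.363 0.016 0.33 ]
(310, 103) 0.33 [ 0.686 -0.195  0.33 ]
(390, 106) 0.33 [ 0.436 -0.275  0.33 ]
sq top corner scene [0.48464677 0.08459033 0.016     ] xend [0.37182409 0.05877158 0.016     ] yend L [ 0.48629144 -0.03648994  0.016     ]
sq side corner [0.48268572 0.07357121 0.016     ] xend [0.37518604 0.06709897 0.016     ] [ 0.48625343 -0.03084445  0.016     ]
grip top [0.44395932 0.03333408 0.059     ] [0.44637892 0.02463729 0.059     ]
base nearL [0.67984797 0.3851425  0.009     ]
base nearR [0.50350795 0.42209897 0.009     ]
base farR [0.46156467 0.24269494 0.009     ]
base L [0.67646546 0.3811238  0.009     ]
near [0.50490672 0.42052352 0.009     ]
right [0.46192973 0.24869094 0.009     ]
mat [ 0.71059161 -0.04569886  0.004     ]
 [ 0.58157812 -0.06859924  0.004     ]
 [0.56160337 0.05624969 0.004     ]
 [0.68590793 0.08509062 0.004     ]
mat [0.6804511 0.0873794 0.004    ]
 [ 0.70451473 -0.04068699  0.004     ]
 [ 0.5807807 -0.0678746  0.004    ]
 [0.5615621 0.0572951 0.004    ]
```

Call:
jog_arm:
  increments:
    - {"slide":[0,0,-14],"rotation":[0,0,-7]}
    - {"slide":[0,0,-14],"rotation":[0,0,-7]}
    - {"slide":[0,0,-14],"rotation":[0,0,-7]}
    - {"slide":[0,0,-14],"rotation":[0,0,-7]}
    - {"slide":[0,0,-14],"rotation":[0,0,-7]}
    - {"slide":[0,0,-14],"rotation":[0,0,-7]}
    - {"slide":[0,0,-14],"rotation":[0,0,-7]}
    - {"slide":[0,0,-14],"rotation":[0,0,-7]}
    - {"slide":[0,0,-14],"rotation":[0,0,-7]}
    - {"slide":[0,0,-14],"rotation":[0,0,-7]}
    - {"slide":[0,0,-14],"rotation":[0,0,-7]}
    - {"slide":[0,0,-14],"rotation":[0,0,-7]}
    - {"slide":[0,0,-14],"rotation":[0,0,-7]}
    - {"slide":[0,0,-14],"rotation":[0,0,-7]}
    - {"slide":[0,0,-14],"rotation":[0,0,-7]}
    - {"slide":[0,0,-14],"rotation":[0,0,-7]}
    - {"slide":[0,0,-14],"rotation":[0,0,-7]}

```text
time: 3.07
tool_pos: [0.2142, -0.5871, 0.4478]
tool_rot: [-0.0, 0.347, 0.938, 0.0]
contact_force: [-0.2, -0.4, 0.0]
gripper_width: 0.998
```

```bash
cat >> h.py <<'E'
def totool(dw,q=None):
    q=state()["tool_rot"] if q is None else q
    r=R.from_quat([q[1],q[2],q[3],q[0]])
    return r.inv().apply(dw)*1000
E
python3 - <<'E'
from h import *
import pickle
f=pickle.load(open("F0.pkl","rb"))["wrist"]
r=R.from_quat([0.9847,.174,0,0])
print("optical axis in tool",r.inv().apply(np.array(f["R"])[2]),f["camera_matrix"])
s=state();print(s["joint_pos"],totool(np.array([.44,.03,.40])-s["tool_pos"]))
E
```

```text
optical axis in tool [-3.10051606e-01 -3.94525690e-04  9.50719646e-01] [[299.9977759    0.         316.69314893]
 [  0.         299.9977759  200.59220333]
 [  0.           0.           1.        ]]
[-1.34002384e+00  2.11948539e-02  1.25555702e+00 -6.05309488e-07
  1.86491085e+00 -2.20199701e+00] [230.21689561 615.43402973  47.8145223 ]
```

Call:
jog_arm:
  increments:
    - {"slide":[13.5,36.2,0]}
    - {"slide":[13.5,36.2,0]}
    - {"slide":[13.5,36.2,0]}
    - {"slide":[13.5,36.2,0]}
    - {"slide":[13.5,36.2,0]}
    - {"slide":[13.5,36.2,0]}
    - {"slide":[13.5,36.2,0]}
    - {"slide":[13.5,36.2,0]}
    - {"slide":[13.5,36.2,0]}
    - {"slide":[13.5,36.2,0]}
    - {"slide":[13.5,36.2,0]}
    - {"slide":[13.5,36.2,0]}
    - {"slide":[13.5,36.2,0]}
    - {"slide":[13.5,36.2,0]}
    - {"slide":[13.5,36.2,0]}
    - {"slide":[13.5,36.2,0]}
    - {"slide":[13.5,36.2,0]}
    - {"slide":[0,0,40]}
    - {"slide":[0,0,40]}
    - {"slide":[0,0,40]}

```text
invalid input
```

Call:
jog_arm:
  increments:
    - {"slide":[0,0,40]}
    - {"slide":[0,0,30]}
    - {"slide":[0,0,0]}
    - {"slide":[0,0,0]}

```text
invalid input
```

Run:
```python
from h import *
import pickle
f=optics.grab_frame("wrist");pickle.dump(f,open("W1.pkl","wb"));cv2.imwrite("pics/w1.png",f["frame"])
for th in ["try_square","square_grip"]:
    print(th,[(round(p["score"],2),p["uv"],onz(f,p["uv"],0.042 if "grip" in th else 0)) for p in place_of(th,"wrist")])
m=silhouettes("try_square","wrist")
print([(a["score"],a["bbox"]) for a in m]); pickle.dump(m,open("M1.pkl","wb"))
print(state()["tool_pos"],state()["joint_pos"],state()["time"])
```

```text
try_square []
square_grip []
[(0.36, [629.7, 47.8, 639.7, 56.0])]
[ 0.21419827 -0.58721821  0.44704515] [-1.33999950e+00  2.09606506e-02  1.25699030e+00 -3.26132761e-05
  1.86314920e+00 -2.19289797e+00] 3.2667
```

View pics/w1.png

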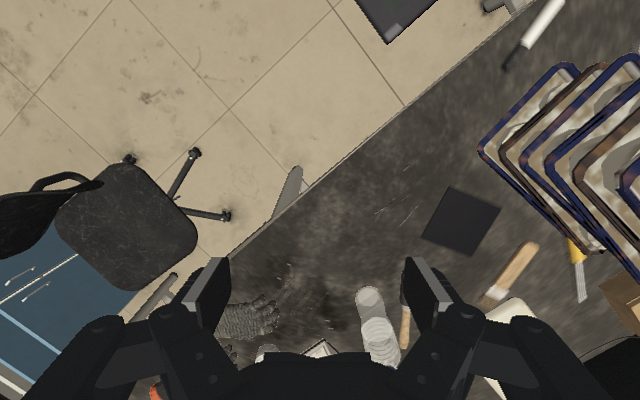

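The move was refused, probably because each row needs both keys. The picture shows the black look-alike mat at (460,220), right of the stack, which I'll leave alone.

Call:
jog_arm:
  increments:
    - {"slide":[13.5,36.2,0],"rotation":[0,0,0]}
    - {"slide":[13.5,36.2,0],"rotation":[0,0,0]}
    - {"slide":[13.5,36.2,0],"rotation":[0,0,0]}
    - {"slide":[13.5,36.2,0],"rotation":[0,0,0]}
    - {"slide":[13.5,36.2,0],"rotation":[0,0,0]}
    - {"slide":[13.5,36.2,0],"rotation":[0,0,0]}
    - {"slide":[13.5,36.2,0],"rotation":[0,0,0]}
    - {"slide":[13.5,36.2,0],"rotation":[0,0,0]}
    - {"slide":[13.5,36.2,0],"rotation":[0,0,0]}
    - {"slide":[13.5,36.2,0],"rotation":[0,0,0]}
    - {"slide":[13.5,36.2,0],"rotation":[0,0,0]}
    - {"slide":[13.5,36.2,0],"rotation":[0,0,0]}
    - {"slide":[13.5,36.2,0],"rotation":[0,0,0]}
    - {"slide":[13.5,36.2,0],"rotation":[0,0,0]}
    - {"slide":[13.5,36.2,0],"rotation":[0,0,0]}
    - {"slide":[13.5,36.2,0],"rotation":[0,0,0]}
    - {"slide":[13.5,36.2,0],"rotation":[0,0,0]}
    - {"slide":[0,0,40],"rotation":[0,0,0]}

```text
time: 4.77
tool_pos: [0.447, 0.0333, 0.413]
tool_rot: [0.005, 0.347, 0.938, 0.003]
contact_force: [0.0, -1.5, 1.3]
gripper_width: 1.002
```

Call:
jog_arm:
  increments:
    - {"slide":[0,0,40],"rotation":[0,0,0]}
    - {"slide":[0,0,40],"rotation":[0,0,0]}
    - {"slide":[0,0,40],"rotation":[0,0,0]}
    - {"slide":[0,0,30],"rotation":[0,0,0]}
    - {"slide":[0,0,0],"rotation":[0,0,0]}
    - {"slide":[0,0,0],"rotation":[0,0,0]}

```text
time: 5.27
tool_pos: [0.4427, 0.0282, 0.2546]
tool_rot: [-0.003, 0.351, 0.937, -0.001]
contact_force: [0.4, 0.7, 1.2]
gripper_width: 0.998
```

Run:
```python
from h import *
import pickle
f=optics.grab_frame("wrist");pickle.dump(f,open("W1.pkl","wb"));cv2.imwrite("pics/w1b.png",f["frame"])
for th in ["try_square","square_grip"]:
    print(th,[(round(p["score"],2),p["uv"],onz(f,p["uv"],0.042 if "grip" in th else 0)) for p in place_of(th,"wrist")])
print(state()["tool_pos"],state()["tool_rot"],state()["joint_pos"],state()["time"])
```

```text
try_square [(0.95, [317.0, 165.4], array([0.44476091, 0.02524386, 0.        ]))]
square_grip []
[0.44562786 0.02783883 0.26016812] [2.24645139e-03 3.50274098e-01 9.36644364e-01 5.87228596e-04] [-1.04574926e-01 -4.23036333e-01  1.94358578e+00  1.11184488e-05
  1.61639934e+00 -9.59641253e-01] 5.4167
```

View pics/w1b.png

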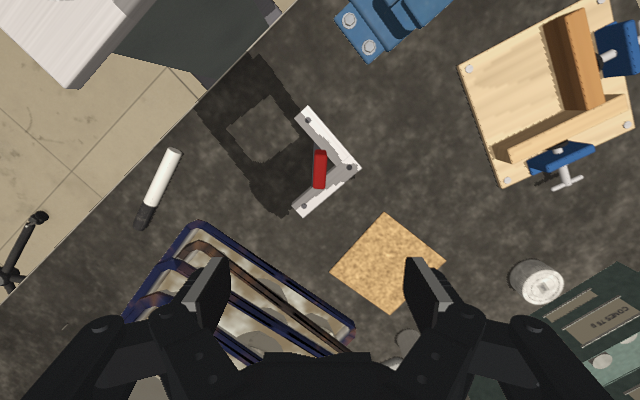

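```bash
cat > fit.py <<'E'
from h import *
from scipy.optimize import minimize
def polymask(f,pols):
    S=8; m=np.zeros((400*2,640*2),np.uint8)
    for P in pols:
        p=np.array([proj(f,x) for x in P])*2+0.5
        cv2.fillPoly(m,[np.round(p*16).astype(np.int32)],255,shift=4)
    return cv2.resize(m,(640,400),interpolation=cv2.INTER_AREA)/255.
def T(p,pts,z):
    c,s=np.cos(p[2]),np.sin(p[2]);return [(p[0]+c*a-s*b,p[1]+s*a+c*b,z) for a,b in pts]
Lx=[(-.069,.016),(.041,.016),(.041,.041),(-.069,.041)]
Ly=[(.016,-.069),(.041,-.069),(.041,.041),(.016,.041)]
def lmodel(f,p,z0=0):
    ps=[]
    for q in (Lx,Ly): ps+= [T(p,q,z0+.016)]
    for q in (Lx,Ly):
        for i in range(4):
            a,b=T(p,[q[i],q[(i+1)%4]],z0);c,d=T(p,[q[(i+1)%4],q[i]],z0+.016);ps.append([a,b,c,d])
    return polymask(f,ps)
def sqmodel(f,p,z=.0):
    h=.065;return polymask(f,[T(p,[(-h,-h),(h,-h),(h,h),(-h,h)],z)])
def fit(f,mask,model,p0,reg=None):
    w=np.ones((400,640)) if reg is None else reg
    g=lambda m:cv2.GaussianBlur(m.astype(float),(0,0),1.5)
    M=g(mask)
    c=lambda p:(w*(g(model(f,p))-M)**2).sum()
    r=minimize(c,p0,method="Nelder-Mead",options=dict(initial_simplex=[p0,np.add(p0,[.01,0,0]),np.add(p0,[0,.01,0]),np.add(p0,[0,0,.1])],xatol=1e-4,fatol=1e-3))
    return r.x,r.fun,M.sum()
E
python3 - <<'E'
from fit import *
import pickle
f=pickle.load(open("W1.pkl","rb"));im=f["frame"];hsv=cv2.cvtColor(im,cv2.COLOR_BGR2HSV)
reg=np.zeros((400,640));reg[95:230,285:372]=1
wm=((hsv[...,2]>120)&(hsv[...,1]<60)&(reg>0))
wm=cv2.morphologyEx(wm.astype(np.uint8),cv2.MORPH_OPEN,np.ones((2,2)))
red=((hsv[...,1]>150)&((hsv[...,0]<10)|(hsv[...,0]>170))&(reg>0))
reg2=reg*(1-cv2.dilate(red.astype(np.uint8),np.ones((5,5))))
x,c,n=fit(f,wm,lmodel,np.array([.445,.028,.05]),reg2);print("square",x,np.degrees(x[2]),c,n)
v=im.copy();e=cv2.Canny((lmodel(f,x)*255).astype(np.uint8),50,150);v[e>0]=(0,255,0)
mm=((hsv[...,0]>10)&(hsv[...,0]<30)&(hsv[...,1]>70)&(hsv[...,2]>100))
r3=np.zeros((400,640));r3[205:320,322:450]=1
x2,c,n=fit(f,mm&(r3>0),lambda f,p:sqmodel(f,p,.004),np.array([.634,.008,-.2]),r3);print("mat",x2,np.degrees(x2[2]),c,n)
e=cv2.Canny((sqmodel(f,x2,.004)*255).astype(np.uint8),50,150);v[e>0]=(255,0,0)
p=[.545,.299,-.22]
for q in (p,):
    for z,pts in [(.009,[(-.07,-.07),(.112,-.07),(.112,.112),(-.07,.112)])]:
        pp=np.array([proj(f,a) for a in T(q,pts,z)]);cv2.polylines(v,[np.round(pp).astype(int)],True,(255,0,255),1)
cv2.imwrite("pics/w1f.png",cv2.resize(v[0:330,270:640],None,fx=1.8,fy=1.8,interpolation=2))
E
```

```text
square [0.44726261 0.02995927 0.01777411] 1.0183813326708113 47.40675629375271 2469.0000000000005
mat [0.63398162 0.0033173  0.18340695] 10.508444228880839 697.6874016235282 5497.0
```

View pics/w1f.png

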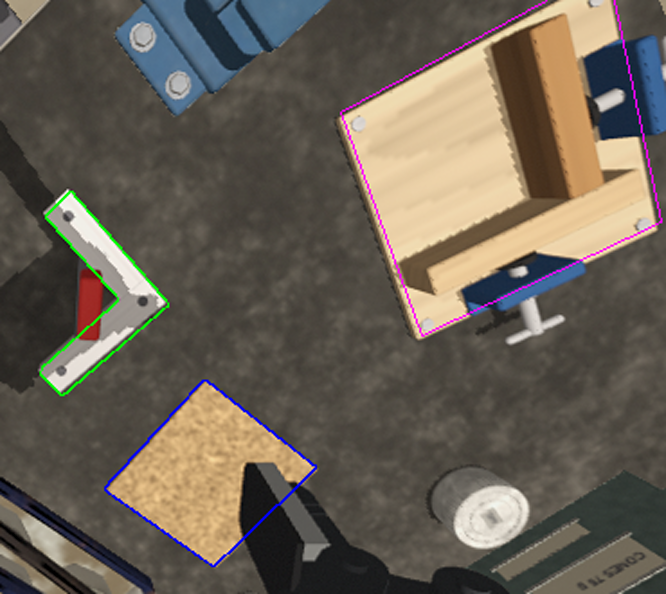

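Call:
jog_arm:
  increments:
    - {"slide":[0,2.5,35],"rotation":[0,0,3]}
    - {"slide":[0,0,40],"rotation":[0,0,0]}
    - {"slide":[0,0,40],"rotation":[0,0,0]}
    - {"slide":[0,0,40],"rotation":[0,0,0]}
    - {"slide":[0,0,30],"rotation":[0,0,0]}
    - {"slide":[0,0,15],"rotation":[0,0,0]}
    - {"slide":[0,0,0],"rotation":[0,0,0]}
    - {"slide":[0,0,0],"rotation":[0,0,0]}
    - {"slide":[0,0,0],"rotation":[0,0,0]}

```text
time: 6.17
tool_pos: [0.4486, 0.0296, 0.0603]
tool_rot: [0.003, 0.374, 0.927, 0.001]
contact_force: [0.2, -0.5, 0.9]
gripper_width: 1.002
```

Run:
```python
from h import *
f=optics.grab_frame("wrist");cv2.imwrite("pics/w2.png",f["frame"])
s=state();print(s["tool_pos"],s["tool_rot"],s["time"],s["contact_force"])
```

```text
[0.44864535 0.02967073 0.06040594] [2.77145326e-03 3.74338816e-01 9.27287494e-01 8.20344348e-04] 6.2167 [-0.56046412 -0.01786776  0.36913541]
```

View pics/w2.png

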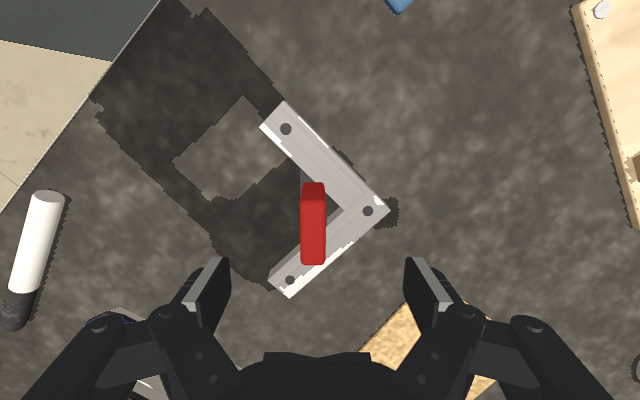

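Run:
```python
from h import *
f=optics.grab_frame("wrist")
im=f["frame"];hsv=cv2.cvtColor(im,cv2.COLOR_BGR2HSV)
red=((hsv[...,1]>150)&((hsv[...,0]<10)|(hsv[...,0]>170)))
top=red&(hsv[...,2]>170)
for m in (red,top):
    ys,xs=np.nonzero(m);print(xs.min(),xs.max(),ys.min(),ys.max(),m.sum(),cv2.minAreaRect(np.c_[xs,ys].astype(np.float32)))
s=state();X=onz(f,[313.5,223],.059);print(X,"ideal",(.447,.030)); print(totool(X-s["tool_pos"]))
print(proj(f,[s["tool_pos"][0],s["tool_pos"][1],.059]))
```

```text
299 325 182 264 2048 ((312.0, 223.0), (82.0, 26.0), 90.0)
301 324 201 264 1470 ((312.5, 232.5), (63.0, 23.0), 90.0)
[0.43890346 0.03568391 0.059     ] ideal (0.447, 0.03)
[11.01338782 -2.28097583  1.12641725]
[317.30702988 239.71436736]
```

Call:
jog_arm:
  increments:
    - {"slide":[2.5,-1.5,12],"rotation":[0,0,0]}
    - {"slide":[2.5,-1.5,12],"rotation":[0,0,0]}
    - {"slide":[0,0,8],"rotation":[0,0,0]}
    - {"slide":[0,0,4],"rotation":[0,0,0]}
    - {"slide":[0,0,0],"rotation":[0,0,0]}
    - {"slide":[0,0,0],"rotation":[0,0,0]}

```text
time: 6.77
tool_pos: [0.4397, 0.0313, 0.0204]
tool_rot: [-0.001, 0.374, 0.927, -0.0]
contact_force: [0.6, 0.3, -0.4]
gripper_width: 1.0
```

Call:
jog_arm:
  fingers: 0
  increments:
    - {"slide":[0,0,0],"rotation":[0,0,0]}
    - {"slide":[0,0,0],"rotation":[0,0,0]}
    - {"slide":[0,0,0],"rotation":[0,0,0]}
    - {"slide":[0,0,0],"rotation":[0,0,0]}
    - {"slide":[0,0,0],"rotation":[0,0,0]}
    - {"slide":[0,0,0],"rotation":[0,0,0]}
    - {"slide":[0,0,0],"rotation":[0,0,0]}
    - {"slide":[0,0,0],"rotation":[0,0,0]}
    - {"slide":[0,0,0],"rotation":[0,0,0]}
    - {"slide":[0,0,0],"rotation":[0,0,0]}

```text
time: 7.6
tool_pos: [0.4408, 0.0314, 0.0216]
tool_rot: [0.001, 0.374, 0.927, 0.0]
contact_force: [1.1, 2.1, 1.9]
gripper_width: 0.165
```

Call:
jog_arm:
  increments:
    - {"slide":[0,0,-10],"rotation":[0,0,0]}
    - {"slide":[0,0,-25],"rotation":[0,0,0]}
    - {"slide":[0,0,-40],"rotation":[0,0,0]}
    - {"slide":[0,0,-40],"rotation":[0,0,0]}
    - {"slide":[0,0,-40],"rotation":[0,0,0]}
    - {"slide":[0,0,-40],"rotation":[0,0,0]}
    - {"slide":[19,20,0],"rotation":[0,0,0]}
    - {"slide":[19,20,0],"rotation":[0,0,0]}
    - {"slide":[19,20,0],"rotation":[0,0,0]}
    - {"slide":[19,20,0],"rotation":[0,0,0]}
    - {"slide":[19,20,0],"rotation":[0,0,0]}
    - {"slide":[19,20,0],"rotation":[0,0,0]}
    - {"slide":[0,0,0],"rotation":[0,0,0]}
    - {"slide":[0,0,0],"rotation":[0,0,0]}
    - {"slide":[0,0,0],"rotation":[0,0,0]}
    - {"slide":[0,0,0],"rotation":[0,0,0]}

```text
time: 8.93
tool_pos: [0.441, 0.1957, 0.2155]
tool_rot: [-0.0, 0.375, 0.927, -0.001]
contact_force: [-0.3, -0.2, -3.7]
gripper_width: 0.164
```

Run:
```python
from h import *
import pickle
f=optics.grab_frame("wrist");cv2.imwrite("pics/w3.png",f["frame"]);pickle.dump(f,open("W3.pkl","wb"))
s=state();print(s)
pickle.dump(s,open("S3.pkl","wb"))
```

```text
{'time': 8.9833, 'joint_pos': array([ 2.63394049e-01, -3.01776598e-01,  1.92530725e+00, -4.35560934e-04,
        1.51908038e+00, -5.38694633e-01]), 'joint_vel': array([-0.0036921 , -0.00114287, -0.00409938,  0.00276609,  0.00015895,
        0.00109549]), 'joint_efforts': array([ 2.95392880e-01, -2.60653406e+01, -3.96752751e+01,  7.51833053e-03,
       -7.58588256e-03, -2.31990758e-03]), 'tool_pos': array([0.44123307, 0.19569701, 0.21571643]), 'tool_rot': array([-2.74821688e-04,  3.74949585e-01,  9.27045038e-01, -4.80671231e-04]), 'contact_force': array([-0.12006197,  0.20042532, -3.7683006 ]), 'ft_torque': array([-0.00426766, -0.02365189,  0.0037361 ]), 'gripper_width': 0.17034550139671295}
```

View pics/w3.png

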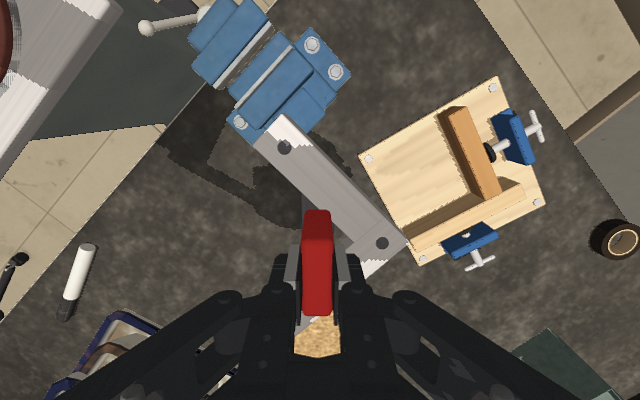

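Run:
```python
from fit import *
import pickle
f=pickle.load(open("W3.pkl","rb"));im=f["frame"];s=pickle.load(open("S3.pkl","rb"))
hsv=cv2.cvtColor(im,cv2.COLOR_BGR2HSV)
B=[(-.07,-.07),(.112,-.07),(.112,.112),(-.07,.112)]
r=np.zeros((400,640),np.uint8);r[60:280,345:560]=1
wood=((hsv[...,0]>8)&(hsv[...,0]<30)&(hsv[...,1]>50)&(hsv[...,2]>90)&(r>0)).astype(np.uint8)
blue=((hsv[...,0]>95)&(hsv[...,0]<130)&(hsv[...,1]>100)&(r>0)).astype(np.uint8)
ex=cv2.dilate(blue,np.ones((9,9)))
# square white hull near
white=((hsv[...,2]>110)&(hsv[...,1]<40)).astype(np.uint8);white[:,430:]=0
ex|=cv2.dilate(white,np.ones((7,7)))
filled=cv2.morphologyEx(wood,cv2.MORPH_CLOSE,np.ones((15,15)))
w=r*(1-ex)
bm=lambda f,p:polymask(f,[T(p,B,.009)])
x,c,n=fit(f,filled,bm,np.array([.547,.30,-.225]),w);print("fixture",x,np.degrees(x[2]),c,n)
v=im.copy()
pp=np.array([proj(f,a) for a in T(x,B,.009)]);cv2.polylines(v,[np.round(pp*16).astype(int)],True,(0,0,255),1,cv2.LINE_AA,4)
for P in [T(x,[(.041,-.066),(.041,.041)],.048),T(x,[(-.066,.041),(.041,.041)],.046)]:
    pp=np.array([proj(f,a) for a in P]);cv2.polylines(v,[np.round(pp*16).astype(int)],False,(0,255,0),1,cv2.LINE_AA,4)
# held square: tcp xy, underside z= tcp-0.0233
tx,ty,tz=s["tool_pos"];q=s["tool_rot"];yaw=2*np.arctan2(q[2],q[1])-np.radians(135);print("tool-derived yaw",np.degrees(yaw))
L=[(-.069,.016),(.016,.016),(.016,-.069),(.041,-.069),(.041,.041),(-.069,.041)]
zt=tz-.0218+.016
def draw(p,col):
    pp=np.array([proj(f,a) for a in T(p,L,zt)]);cv2.polylines(v,[np.round(pp*16).astype(int)],True,col,1,cv2.LINE_AA,4)
draw([tx,ty,yaw],(255,0,255))
cv2.imwrite("pics/w3f.png",cv2.resize(v[60:290,220:560],None,fx=2.3,fy=2.3,interpolation=2))
```

```text
fixture [ 0.54630057  0.2956473  -0.23163381] -13.27163998246592 1262.4647286895083 19937.0
tool-derived yaw 0.9575990350810994
```

View pics/w3f.png

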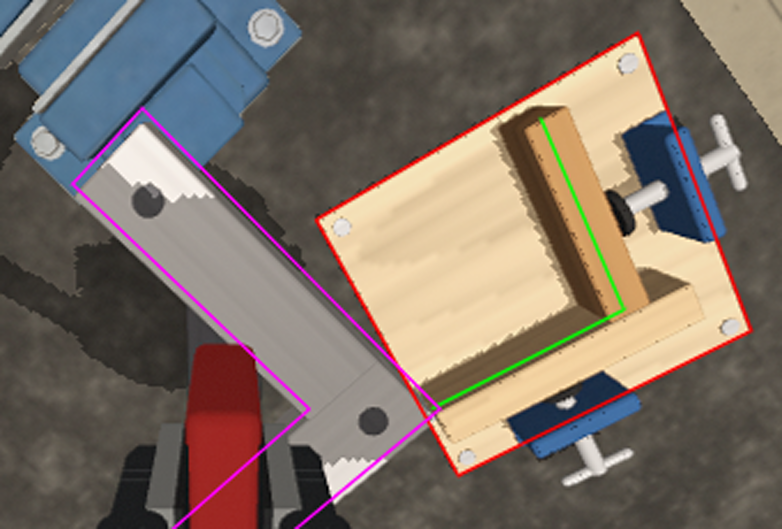

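Run:
```python
from fit import *
import pickle
f=pickle.load(open("W3.pkl","rb"));im=f["frame"];s=pickle.load(open("S3.pkl","rb"))
tx,ty,tz=s["tool_pos"]
v=cv2.resize(im[100:290,240:420],None,fx=4,fy=4,interpolation=2);cv2.imwrite("pics/w3z.png",v[:600,:])
ls=cv2.createLineSegmentDetector(0).detect(cv2.cvtColor(im,cv2.COLOR_BGR2GRAY))[0][:,0]
zt=tz-.0218+.016
for l in ls:
    a,b=l[:2],l[2:]
    if np.linalg.norm(a-b)>22 and 235<min(a[0],b[0]) and max(a[0],b[0])<425 and 100<min(a[1],b[1]) and max(a[1],b[1])<300:
        for z in (zt,):
            A,Bp=onz(f,a,z),onz(f,b,z);d=Bp-A;print(a.round(1),b.round(1),"ang",round(np.degrees(np.arctan2(d[1],d[0])),2),"rel",(A[:2]-[tx,ty]).round(4),(Bp[:2]-[tx,ty]).round(4))
```

```text
[358.5 257.1] [365.4 283.2] ang -28.57 rel [0.028  0.0091] [ 0.0455 -0.0004]
[407.1 245. ] [418.1 265. ] ang -13.4 rel [0.0428 0.0367] [0.0588 0.0329]
[358.  156.3] [397.7 227.6] ang -13.17 rel [-0.0205  0.0517] [0.0295 0.04  ]
[365.8 278.1] [404.6 245.9] ang 90.98 rel [0.0428 0.0023] [0.0422 0.0352]
[417.  249.3] [281.4 112.3] ang -179.18 rel [0.0495 0.0393] [-0.0676  0.0377]
[332.9 222.1] [352.8 240.9] ang 0.86 rel [-0.0009  0.0138] [0.017  0.0141]
[287.5 254.3] [282.6 279.5] ang -55.54 rel [-0.0049 -0.022 ] [ 0.0058 -0.0375]
[350.6 279.6] [345.5 254.1] ang 147.72 rel [ 0.0368 -0.0056] [0.0207 0.0046]
[260.2 292.9] [272.9 268. ] ang 109.63 rel [ 0.0025 -0.0557] [-0.0045 -0.0359]
[306.3 132.5] [323.5 114.8] ang 90.85 rel [-0.0505  0.0399] [-0.0507  0.0533]
[285.3 228.8] [254.1 212.4] ang -164.24 rel [-0.0181 -0.0104] [-0.0387 -0.0163]
[301.1 194.4] [301.2 223.1] ang -44.82 rel [-0.027   0.0123] [-0.0139 -0.0006]
[325.6 239.3] [303.1 239.2] ang -134.44 rel [0.0044 0.0026] [-0.0054 -0.0074]
```

View pics/w3z.png

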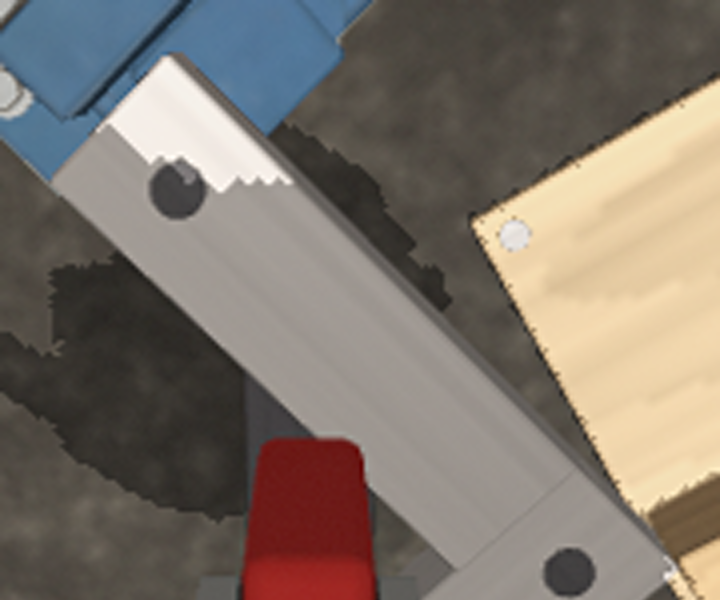

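Call:
jog_arm:
  increments:
    - {"slide":[0,0,0],"rotation":[0,0,4.8]}
    - {"slide":[0,0,0],"rotation":[0,0,4.7]}
    - {"slide":[0,0,0],"rotation":[0,0,4.7]}
    - {"slide":[6,22,0],"rotation":[0,0,0]}
    - {"slide":[6,22,0],"rotation":[0,0,0]}
    - {"slide":[7,23,0],"rotation":[0,0,0]}
    - {"slide":[7,23,0],"rotation":[0,0,0]}
    - {"slide":[6,22,0],"rotation":[0,0,0]}
    - {"slide":[0,0,20],"rotation":[0,0,0]}
    - {"slide":[0,0,30],"rotation":[0,0,0]}
    - {"slide":[0,0,30],"rotation":[0,0,0]}
    - {"slide":[0,0,20],"rotation":[0,0,0]}
    - {"slide":[0,0,0],"rotation":[0,0,0]}
    - {"slide":[0,0,0],"rotation":[0,0,0]}
    - {"slide":[0,0,0],"rotation":[0,0,0]}
    - {"slide":[0,0,0],"rotation":[0,0,0]}

```text
time: 10.32
tool_pos: [0.5216, 0.2833, 0.119]
tool_rot: [0.001, 0.486, 0.874, 0.002]
contact_force: [0.2, 0.4, -3.1]
gripper_width: 0.169
```

Run:
```python
from fit import *
import pickle
f=optics.grab_frame("wrist");im=f["frame"];s=state();pickle.dump((f,s),open("W4.pkl","wb"));cv2.imwrite("pics/w4.png",im)
tx,ty,tz=s["tool_pos"];q=s["tool_rot"];print(s["tool_pos"],q,"yaw",np.degrees(2*np.arctan2(q[2],q[1]))-135,s["contact_force"],s["ft_torque"],s["time"],s["joint_pos"])
zt=tz-.0218+.016
ls=cv2.createLineSegmentDetector(0).detect(cv2.cvtColor(im,cv2.COLOR_BGR2GRAY))[0][:,0]
for l in ls:
    a,b=l[:2],l[2:]
    if np.linalg.norm(a-b)>30 and 180<min(a[0],b[0]) and max(a[0],b[0])<600:
        o=[]
        for z in (zt,.009,.047):
            A,B=onz(f,a,z),onz(f,b,z);d=B-A;o.append(round(np.degrees(np.arctan2(d[1],d[0])),2))
        if min(abs((o[0]+13.3+45)%90-45),abs((o[1]+13.3+45)%90-45))<4:print(a.round(1),b.round(1),"ang",o)
```

```text
[0.52148344 0.28341487 0.11902771] [0.00149114 0.48619051 0.87384973 0.0017909 ] yaw -13.1811751054055 [-0.07909736  0.26863749 -3.5652313 ] [0.01795311 0.00138454 0.03921883] 10.3667 [ 3.72486909e-01  4.69709452e-02  1.77310041e+00 -1.79759716e-05
  1.31686049e+00 -1.82851874e-01]
[251.8 145.6] [276.6 168.4] ang [np.float64(-12.39), np.float64(-12.39), np.float64(-12.39)]
[280.8 113.2] [251.9 144.3] ang [np.float64(-103.36), np.float64(-103.36), np.float64(-103.36)]
[381.8 272.1] [427.9 234.4] ang [np.float64(76.5), np.float64(76.5), np.float64(76.5)]
[393.2 104.5] [416.4  82.6] ang [np.float64(75.75), np.float64(75.75), np.float64(75.75)]
[385.6  45.6] [303.1 130.6] ang [np.float64(-103.42), np.float64(-103.42), np.float64(-103.42)]
[442.9 246.6] [509.  193.9] ang [np.float64(76.58), np.float64(76.58), np.float64(76.58)]
[509.5 192.8] [447.5 117.8] ang [np.float64(166.6), np.float64(166.6), np.float64(166.6)]
[475.  114.9] [445.   77.4] ang [np.float64(166.73), np.float64(166.73), np.float64(166.73)]
[270.5 164.3] [242.7 192.7] ang [np.float64(-103.55), np.float64(-103.55), np.floa
[... 894 characters left out ...]
03.99), np.float64(-103.99), np.float64(-103.99)]
[326.3 121.2] [414.5 214.3] ang [np.float64(-13.57), np.float64(-13.57), np.float64(-13.57)]
[396.3 371.1] [427.8 398.5] ang [np.float64(-13.99), np.float64(-13.99), np.float64(-13.99)]
[205.  398.8] [235.6 372. ] ang [np.float64(77.66), np.float64(77.66), np.float64(77.66)]
[432.9 398.4] [396.4 363.6] ang [np.float64(163.76), np.float64(163.76), np.float64(163.76)]
[236.3 363.8] [200.  398.7] ang [np.float64(-100.2), np.float64(-100.2), np.float64(-100.2)]
[409.8 104.2] [452.7 154.7] ang [np.float64(-13.53), np.float64(-13.53), np.float64(-13.53)]
[441.  251.1] [393.  289.2] ang [np.float64(-103.52), np.float64(-103.52), np.float64(-103.52)]
```

View pics/w4.png

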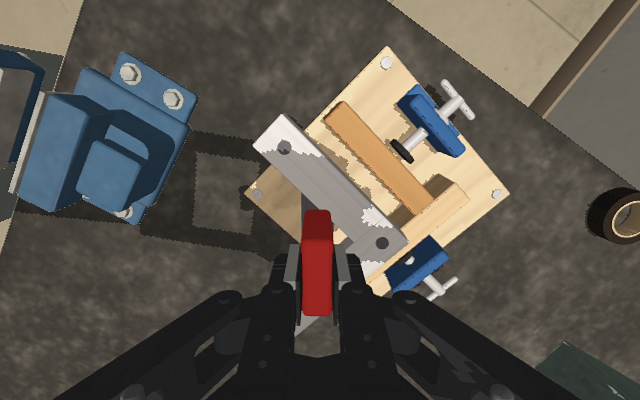

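Run:
```python
from fit import *
import pickle
f,s=pickle.load(open("W4.pkl","rb"));P=np.array([.5463,.2956]);a=np.radians(-13.3);M=np.array([[np.cos(a),np.sin(a)],[-np.sin(a),np.cos(a)]])
F=lambda X:(M@(X[:2]-P)*1000).round(1)
for n,z,l in [("326 line",.046,[(326.3,121.2),(414.5,214.3)]),("344",.046,[(344.1,99.7),(409.8,104.2)]),("441",.048,[(441,251.1),(393,289.2)]),("382",.048,[(381.8,272.1),(427.9,234.4)]),("409",.048,[(409,242.6),(384.9,262.2)]),("base",.009,[(385.6,45.6),(509,193.9)]),("base",.009,[(442.9,246.6),(303.1,130.6)]),("sq",s["tool_pos"][2]-.0058,[(282.5,113.7),(368.8,202.5),(405.5,238.2),(409,242.6),(384.9,262.2)])]:
    print(n,[F(onz(f,u,z)) for u in l])
print(F(s["tool_pos"]))
v=f["frame"][80:300,230:520];cv2.imwrite("pics/w4z.png",cv2.resize(v,None,fx=2.7,fy=2.7,interpolation=2))
```

```text
326 line [array([-62.9,  34. ]), array([44.7, 33.5])]
344 [array([-64.6,  54.5]), array([-27.1,  87.5])]
441 [array([87.1, 28.2]), array([ 87., -27.])]
382 [array([ 66.1, -22.4]), array([66.3, 30. ])]
409 [array([60.8, 13.5]), array([ 60.5, -13.9])]
base [array([-69.1, 110.4]), array([111.9, 110.4])]
base [array([111.7,  31.1]), array([-69.3,  13.1])]
sq [array([-87. ,  20.9]), array([-15.4,  20.1]), array([18.4, 20.6]), array([22.3, 20.2]), array([22.1,  0.4])]
[-21.3 -17.6]
```

View pics/w4z.png

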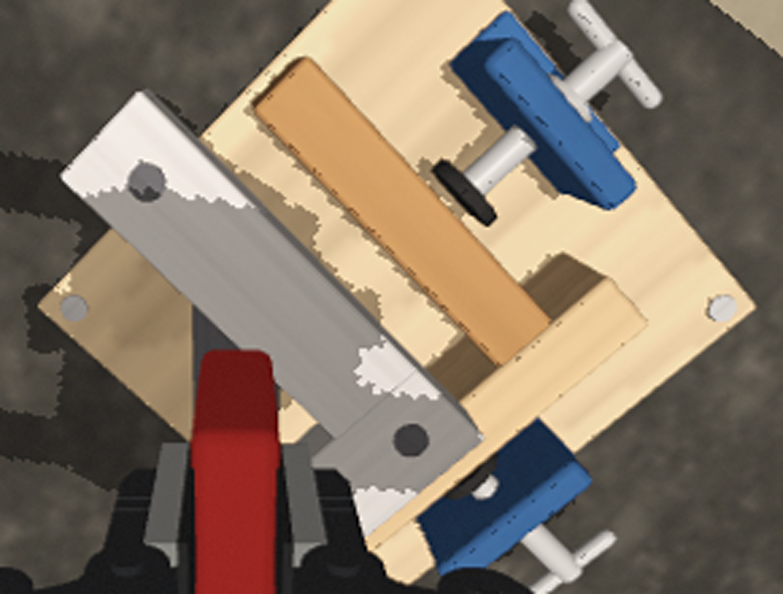

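Call:
jog_arm:
  increments:
    - {"slide":[0,0,20],"rotation":[0,0,0]}
    - {"slide":[0,0,25],"rotation":[0,0,0]}
    - {"slide":[0,0,20],"rotation":[0,0,0]}
    - {"slide":[0,0,10],"rotation":[0,0,0]}
    - {"slide":[0,0,6],"rotation":[0,0,0]}
    - {"slide":[0,0,3],"rotation":[0,0,0]}
    - {"slide":[0,0,0],"rotation":[0,0,0]}
    - {"slide":[0,0,0],"rotation":[0,0,0]}
    - {"slide":[0,0,0],"rotation":[0,0,0]}
    - {"slide":[0,0,0],"rotation":[0,0,0]}

```text
time: 11.2
tool_pos: [0.5206, 0.2834, 0.0335]
tool_rot: [0.001, 0.486, 0.874, 0.001]
contact_force: [-0.2, -0.2, -4.0]
gripper_width: 0.167
```

```bash
cat > st.py <<'E'
from h import *
s=state();P=np.array([.5463,.2956]);a=np.radians(-13.3);M=np.array([[np.cos(a),np.sin(a)],[-np.sin(a),np.cos(a)]])
q=s["tool_rot"]
print("t",s["time"],"fix xy mm",(M@(s["tool_pos"][:2]-P)*1000).round(2),"z",round(s["tool_pos"][2]*1000,2),"F fix",(M@s["contact_force"][:2]).round(2),"Fz",round(s["contact_force"][2],2),"yaw",round(np.degrees(2*np.arctan2(q[2],q[1]))-135,2),"tq",s["ft_torque"].round(3),q.round(4))
E
python3 st.py; python3 st.py
```

```text
t 11.2 fix xy mm [-22.16 -17.76] z 33.48 F fix [-0.2  -0.24] Fz -4.04 yaw -13.16 tq [-0.035  0.018  0.023] [7.00e-04 4.86e-01 8.74e-01 9.00e-04]
t 11.2 fix xy mm [-22.16 -17.76] z 33.48 F fix [-0.2  -0.24] Fz -4.04 yaw -13.16 tq [-0.035  0.018  0.023] [7.00e-04 4.86e-01 8.74e-01 9.00e-04]
```

Call:
jog_arm:
  increments:
    - {"slide":[1.2,1.2,0],"rotation":[0,0,0]}
    - {"slide":[1.4,1.4,0],"rotation":[0,0,0]}
    - {"slide":[1.4,1.4,0],"rotation":[0,0,0]}
    - {"slide":[1.4,1.4,0],"rotation":[0,0,0]}
    - {"slide":[1,1,0],"rotation":[0,0,0]}
    - {"slide":[0.6,0.6,0],"rotation":[0,0,0]}
    - {"slide":[0,0,0],"rotation":[0,0,0]}
    - {"slide":[0,0,0],"rotation":[0,0,0]}

```text
time: 11.87
tool_pos: [0.5219, 0.2927, 0.032]
tool_rot: [-0.0, 0.486, 0.874, -0.0]
contact_force: [-0.7, -0.1, -3.1]
gripper_width: 0.169
```

```bash
python3 st.py
```

```text
t 11.8667 fix xy mm [-23.05  -8.42] z 32.03 F fix [-0.7  -0.22] Fz -3.15 yaw -13.15 tq [-0.005  0.061 -0.04 ] [-0.00e+00  4.86e-01  8.74e-01 -1.00e-04]
```

Call:
jog_arm:
  increments:
    - {"slide":[0.7,0.7,-1.5],"rotation":[0,0,0]}
    - {"slide":[0.7,0.7,0],"rotation":[0,0,0]}
    - {"slide":[0,0,0],"rotation":[0,0,0]}
    - {"slide":[0,0,0],"rotation":[0,0,0]}

```text
time: 12.2
tool_pos: [0.5225, 0.2946, 0.0337]
tool_rot: [0.0, 0.486, 0.874, 0.0]
contact_force: [-0.2, 0.8, -3.5]
gripper_width: 0.169
```

Call:
jog_arm:
  increments:
    - {"slide":[0.35,0.35,0],"rotation":[0,0,0]}
    - {"slide":[0.35,0.35,0],"rotation":[0,0,0]}
    - {"slide":[0,0,0],"rotation":[0,0,0]}
    - {"slide":[0,0,0],"rotation":[0,0,0]}

```text
time: 12.53
tool_pos: [0.5226, 0.2953, 0.0335]
tool_rot: [-0.0, 0.486, 0.874, -0.0]
contact_force: [0.4, -1.1, -2.8]
gripper_width: 0.168
```

```bash
python3 st.py
```

```text
t 12.5333 fix xy mm [-23.04  -5.74] z 33.55 F fix [ 0.6  -0.96] Fz -2.77 yaw -13.16 tq [-0.295  0.125 -0.065] [-0.000e+00  4.860e-01  8.739e-01 -3.000e-04]
```

Call:
jog_arm:
  increments:
    - {"slide":[0.35,0.35,0],"rotation":[0,0,0]}
    - {"slide":[0.35,0.35,0],"rotation":[0,0,0]}
    - {"slide":[0,0,0],"rotation":[0,0,0]}
    - {"slide":[0,0,0],"rotation":[0,0,0]}

```text
time: 12.87
tool_pos: [0.5227, 0.2961, 0.0336]
tool_rot: [0.0, 0.486, 0.874, -0.001]
contact_force: [-1.5, -3.7, -1.2]
gripper_width: 0.167
```

```bash
python3 st.py
```

```text
t 12.8667 fix xy mm [-23.05  -4.95] z 33.6 F fix [-0.57 -3.94] Fz -1.17 yaw -13.15 tq [-0.738  0.341 -0.084] [ 0.00e+00  4.86e-01  8.74e-01 -6.00e-04]
```

Call:
jog_arm:
  increments:
    - {"slide":[-1.4,-1.4,0],"rotation":[0,0,0]}
    - {"slide":[-1,1,0],"rotation":[0,0,0]}
    - {"slide":[-2,2,0],"rotation":[0,0,0]}
    - {"slide":[-2,2,0],"rotation":[0,0,0]}
    - {"slide":[-2,2,0],"rotation":[0,0,0]}
    - {"slide":[-2,2,0],"rotation":[0,0,0]}
    - {"slide":[-2,2,0],"rotation":[0,0,0]}
    - {"slide":[-1,1,0],"rotation":[0,0,0]}
    - {"slide":[-0.5,0.5,0],"rotation":[0,0,0]}
    - {"slide":[0,0,0],"rotation":[0,0,0]}
    - {"slide":[0,0,0],"rotation":[0,0,0]}
    - {"slide":[0,0,0],"rotation":[0,0,0]}

```text
time: 13.87
tool_pos: [0.5395, 0.2906, 0.0336]
tool_rot: [-0.0, 0.486, 0.874, -0.0]
contact_force: [-0.3, 0.0, -3.5]
gripper_width: 0.172
```

```bash
python3 st.py
```

```text
t 13.8667 fix xy mm [-5.44 -6.44] z 33.56 F fix [-0.3  -0.07] Fz -3.48 yaw -13.15 tq [-0.002  0.083 -0.015] [-1.00e-04  4.86e-01  8.74e-01 -0.00e+00]
```

Call:
jog_arm:
  increments:
    - {"slide":[-0.7,0.7,0],"rotation":[0,0,0]}
    - {"slide":[-0.7,0.7,0],"rotation":[0,0,0]}
    - {"slide":[-0.35,0.35,0],"rotation":[0,0,0]}
    - {"slide":[0,0,0],"rotation":[0,0,0]}
    - {"slide":[0,0,0],"rotation":[0,0,0]}

```text
time: 14.28
tool_pos: [0.5421, 0.29, 0.0336]
tool_rot: [0.0, 0.486, 0.874, 0.0]
contact_force: [-0.0, 0.0, -3.8]
gripper_width: 0.168
```

Call:
jog_arm:
  increments:
    - {"slide":[-0.7,0.7,0],"rotation":[0,0,0]}
    - {"slide":[0,0,0],"rotation":[0,0,0]}
    - {"slide":[0,0,0],"rotation":[0,0,0]}

```text
time: 14.53
tool_pos: [0.5431, 0.2898, 0.0336]
tool_rot: [0.0, 0.486, 0.874, 0.0]
contact_force: [-0.0, 0.1, -4.1]
gripper_width: 0.17
```

```bash
python3 st.py
```

```text
t 14.5333 fix xy mm [-1.78 -6.39] z 33.63 F fix [-0.04  0.09] Fz -4.13 yaw -13.16 tq [-0.004  0.06  -0.023] [0.     0.486  0.8739 0.    ]
```

Call:
jog_arm:
  increments:
    - {"slide":[-0.7,0.7,0],"rotation":[0,0,0]}
    - {"slide":[0,0,0],"rotation":[0,0,0]}
    - {"slide":[0,0,0],"rotation":[0,0,0]}

```text
time: 14.78
tool_pos: [0.544, 0.2895, 0.0336]
tool_rot: [0.0, 0.486, 0.874, 0.0]
contact_force: [-0.8, -0.4, -3.8]
gripper_width: 0.17
```

Call:
jog_arm:
  increments:
    - {"slide":[-0.7,0.7,0],"rotation":[0,0,0]}
    - {"slide":[0,0,0],"rotation":[0,0,0]}
    - {"slide":[0,0,0],"rotation":[0,0,0]}

```text
time: 15.03
tool_pos: [0.545, 0.2893, 0.0336]
tool_rot: [0.0, 0.486, 0.874, 0.0]
contact_force: [0.2, 0.9, -3.8]
gripper_width: 0.171
```

Call:
jog_arm:
  increments:
    - {"slide":[-0.7,0.7,0],"rotation":[0,0,0]}
    - {"slide":[0,0,0],"rotation":[0,0,0]}
    - {"slide":[0,0,0],"rotation":[0,0,0]}

```text
time: 15.28
tool_pos: [0.546, 0.2891, 0.0336]
tool_rot: [0.0, 0.486, 0.874, 0.0]
contact_force: [0.5, -0.1, -3.1]
gripper_width: 0.168
```

```bash
python3 st.py
```

```text
t 15.2833 fix xy mm [ 1.2  -6.41] z 33.63 F fix [0.49 0.04] Fz -3.13 yaw -13.16 tq [-0.007 -0.006 -0.011] [0.     0.486  0.8739 0.    ]
```

Call:
jog_arm:
  increments:
    - {"slide":[-0.7,0.7,0],"rotation":[0,0,0]}
    - {"slide":[0,0,0],"rotation":[0,0,0]}
    - {"slide":[0,0,0],"rotation":[0,0,0]}

```text
time: 15.53
tool_pos: [0.5468, 0.2889, 0.0336]
tool_rot: [-0.0, 0.486, 0.874, -0.0]
contact_force: [-0.5, 0.3, -4.1]
gripper_width: 0.165
```

Call:
jog_arm:
  increments:
    - {"slide":[-0.7,0.7,0],"rotation":[0,0,0]}
    - {"slide":[0,0,0],"rotation":[0,0,0]}
    - {"slide":[0,0,0],"rotation":[0,0,0]}

```text
time: 15.78
tool_pos: [0.5474, 0.2888, 0.0336]
tool_rot: [-0.0, 0.486, 0.874, -0.0]
contact_force: [-3.0, 0.8, -2.3]
gripper_width: 0.165
```

```bash
python3 st.py
```

```text
t 15.7833 fix xy mm [ 2.63 -6.39] z 33.56 F fix [-3.14  0.12] Fz -2.34 yaw -13.16 tq [ 0.131  0.441 -0.068] [-5.00e-04  4.86e-01  8.74e-01 -2.00e-04]
```

Call:
jog_arm:
  increments:
    - {"slide":[0.7,0.7,0],"rotation":[0,0,0]}
    - {"slide":[0.5,0.5,0],"rotation":[0,0,0]}
    - {"slide":[0,0,0],"rotation":[0,0,0]}
    - {"slide":[0,0,0],"rotation":[0,0,0]}

```text
time: 16.12
tool_pos: [0.5476, 0.2897, 0.0332]
tool_rot: [-0.0, 0.486, 0.874, -0.001]
contact_force: [-3.6, -2.6, -1.7]
gripper_width: 0.169
```

```bash
python3 st.py
```

```text
t 16.1167 fix xy mm [ 2.66 -5.41] z 33.22 F fix [-2.91 -3.37] Fz -1.66 yaw -13.16 tq [-0.604  0.762 -0.01 ] [-3.00e-04  4.86e-01  8.74e-01 -1.00e-03]
```

Call:
jog_arm:
  increments:
    - {"slide":[0,0.7,0],"rotation":[0,0,0]}
    - {"slide":[0,0.7,0],"rotation":[0,0,0]}
    - {"slide":[0,0,0],"rotation":[0,0,0]}
    - {"slide":[0,0,0],"rotation":[0,0,0]}

```text
time: 16.45
tool_pos: [0.5481, 0.2902, 0.033]
tool_rot: [-0.001, 0.486, 0.874, -0.002]
contact_force: [-5.8, -4.5, -1.1]
gripper_width: 0.167
```

```bash
python3 st.py
```

```text
t 16.45 fix xy mm [ 3.01 -4.87] z 33.01 F fix [-4.58 -5.69] Fz -1.11 yaw -13.15 tq [-0.803  1.165 -0.068] [-0.001   0.486   0.874  -0.0018]
```

Call:
jog_arm:
  increments:
    - {"slide":[-0.1,0.6,0],"rotation":[0,0,0]}
    - {"slide":[-0.1,0.6,0],"rotation":[0,0,0]}
    - {"slide":[-0.1,0.6,0],"rotation":[0,0,0]}
    - {"slide":[0,0,0],"rotation":[0,0,0]}
    - {"slide":[0,0,0],"rotation":[0,0,0]}

```text
time: 16.87
tool_pos: [0.5487, 0.2904, 0.0327]
tool_rot: [-0.002, 0.486, 0.874, -0.003]
contact_force: [-9.5, -4.8, 1.7]
gripper_width: 0.169
```

```bash
python3 st.py
```

```text
t 16.8667 fix xy mm [ 3.5 -4.5] z 32.68 F fix [-8.13 -6.85] Fz 1.72 yaw -13.15 tq [-1.025  1.657  0.017] [-0.0019  0.486   0.874  -0.003 ]
```

Call:
jog_arm:
  increments:
    - {"slide":[0.1,0.3,0],"rotation":[0,0,0]}
    - {"slide":[0.1,0.3,0],"rotation":[0,0,0]}
    - {"slide":[0,0,0],"rotation":[0,0,0]}
    - {"slide":[0,0,0],"rotation":[0,0,0]}
    - {"slide":[0,0,0],"rotation":[0,0,0]}
    - {"slide":[0,0,0],"rotation":[0,0,0]}

```text
time: 17.37
tool_pos: [0.5488, 0.2905, 0.0326]
tool_rot: [-0.002, 0.486, 0.874, -0.003]
contact_force: [-9.5, -5.9, 1.3]
gripper_width: 0.166
```

```bash
python3 st.py
python3 - <<'E'
from h import *
f=optics.grab_frame("wrist");cv2.imwrite("pics/w5.png",f["frame"])
f=optics.grab_frame("scene");cv2.imwrite("pics/s5.png",cv2.resize(f["frame"][220:350,260:430],None,fx=4,fy=4,interpolation=2))
E
python3 st.py
```

```text
t 17.3667 fix xy mm [ 3.58 -4.36] z 32.6 F fix [-7.93 -7.94] Fz 1.31 yaw -13.15 tq [-1.241  1.808 -0.049] [-0.0021  0.4859  0.874  -0.0035]
t 17.4667 fix xy mm [ 3.56 -4.37] z 32.58 F fix [-7.56 -7.92] Fz 2.37 yaw -13.15 tq [-1.193  1.81  -0.077] [-0.0021  0.4859  0.874  -0.0035]
```

View pics/w5.png

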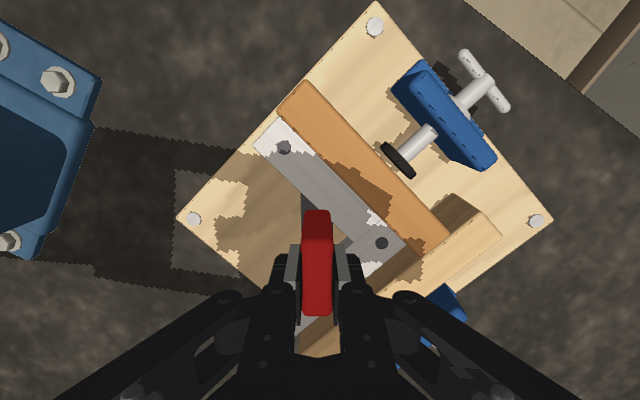

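View pics/s5.png

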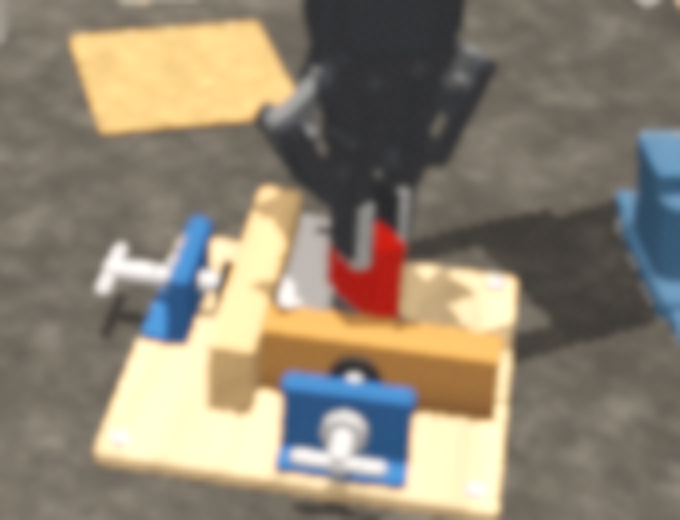

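Call:
jog_arm:
  increments:
    - {"slide":[0,0.4,0],"rotation":[0,0,0]}
    - {"slide":[0,0.4,0],"rotation":[0,0,0]}
    - {"slide":[0,0,0],"rotation":[0,0,0]}
    - {"slide":[0,0,0],"rotation":[0,0,0]}
    - {"slide":[0,0,0],"rotation":[0,0,0]}
    - {"slide":[0,0,0],"rotation":[0,0,0]}
    - {"slide":[0,0,0],"rotation":[0,0,0]}
    - {"slide":[0,0,0],"rotation":[0,0,0]}
    - {"slide":[0,0,0],"rotation":[0,0,0]}
    - {"slide":[0,0,0],"rotation":[0,0,0]}
    - {"slide":[0,0,0],"rotation":[0,0,0]}
    - {"slide":[0,0,0],"rotation":[0,0,0]}
    - {"slide":[0,0,0],"rotation":[0,0,0]}
    - {"slide":[0,0,0],"rotation":[0,0,0]}
    - {"slide":[0,0,0],"rotation":[0,0,0]}
    - {"slide":[0,0,0],"rotation":[0,0,0]}
    - {"slide":[0,0,0],"rotation":[0,0,0]}
    - {"slide":[0,0,0],"rotation":[0,0,0]}
    - {"slide":[0,0,0],"rotation":[0,0,0]}
    - {"slide":[0,0,0],"rotation":[0,0,0]}

```text
time: 19.13
tool_pos: [0.549, 0.2907, 0.0324]
tool_rot: [-0.002, 0.486, 0.874, -0.004]
contact_force: [-10.3, -6.8, 1.8]
gripper_width: 0.169
```

```bash
python3 st.py
python3 - <<'E'
from h import *
f=optics.grab_frame("wrist");s=state();im=f["frame"];zt=s["tool_pos"][2]-.0058
ls=cv2.createLineSegmentDetector(0).detect(cv2.cvtColor(im,cv2.COLOR_BGR2GRAY))[0][:,0]
for l in ls:
    a,b=l[:2],l[2:]
    if np.linalg.norm(a-b)>40:
        A,B=onz(f,a,zt),onz(f,b,zt);d=B-A;o=np.degrees(np.arctan2(d[1],d[0]))
        if abs((o+13.3+45)%90-45)<4:print(a.round(1),b.round(1),round((o+45)%90-45,2))
E
```

```text
t 19.1333 fix xy mm [ 3.73 -4.13] z 32.44 F fix [-8.45 -9.01] Fz 1.76 yaw -13.14 tq [-1.310e+00  2.047e+00  1.000e-03] [-0.0024  0.4859  0.874  -0.0041]
[408.8 180. ] [377.9 148.4] -11.89
[385.2 139.8] [416.3 172.4] -12.22
[384.5  92.1] [420.6  56.8] -13.58
[454.6 293. ] [552.4 220.9] -13.38
[373.1   0.6] [174.4 216.8] -13.37
[173.8 217.3] [260.2 288.3] -13.29
[553.2 219.1] [483.4 132.6] -13.4
[494.4  81.6] [465.4  48.1] -10.29
[424.6  60.2] [376.    0.4] -13.24
[365.8 277.1] [406.4 243.8] -13.3
[313.4 151.6] [273.9 111.1] -13.91
[385.9 224.1] [316. 154.] -13.22
[419.3 127. ] [388.4  93.9] -11.43
[479.5 212. ] [377.  293.6] -13.23
[306.9  78.1] [370.9 146.6] -13.25
[264.2 155.8] [317.1 207.9] -14.24
[395.1 172.5] [428.2 208. ] -13.34
[301.1 133.9] [365.9 199.1] -13.19
[449.4 233.2] [305.5  82. ] -12.89
[338.3 323.7] [302.5 352.7] -12.8
[432.7 398.6] [396.  362.8] -16.46
[205.  398.8] [235.9 372. ] -12.37
[236.3 363.9] [200.  398.8] -9.9
[408.7  87.6] [476.9 169.2] -13.64
```

Run:
```python
import pickle,cv2,numpy as np
a=pickle.load(open("W4.pkl","rb"))[0]["frame"];b=cv2.imread("pics/w5.png")
c=np.hstack([x[95:305,240:420] for x in (a,b)]);cv2.imwrite("pics/cmp.png",cv2.resize(c,None,fx=2.2,fy=2.2,interpolation=2))
```

```text
(no output)
```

View pics/cmp.png

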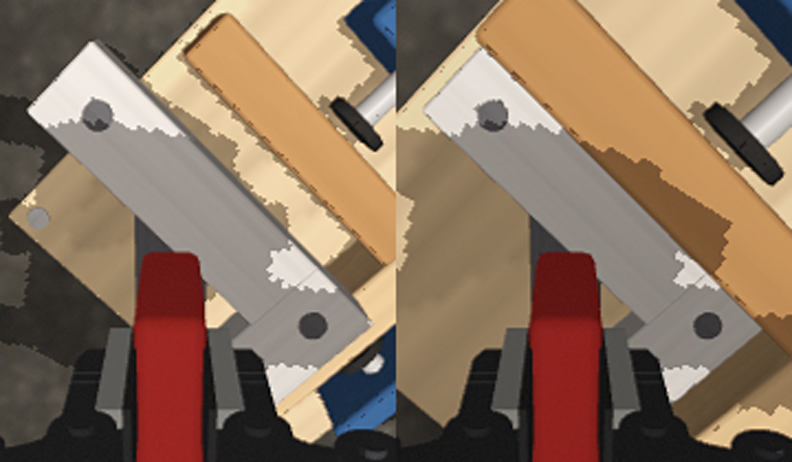

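Call:
jog_arm:
  increments:
    - {"slide":[0,-2,0],"rotation":[0,0,0]}
    - {"slide":[0,-4,0],"rotation":[0,0,0]}
    - {"slide":[0,-6,0],"rotation":[0,0,0]}
    - {"slide":[0,0,-10],"rotation":[0,0,0]}
    - {"slide":[0,0,-25],"rotation":[0,0,0]}
    - {"slide":[0,0,-35],"rotation":[0,0,0]}
    - {"slide":[0,0,-35],"rotation":[0,0,0]}
    - {"slide":[-16,-4,-10],"rotation":[0,0,0]}
    - {"slide":[-30,-7,0],"rotation":[0,0,0]}
    - {"slide":[-32,-8,0],"rotation":[0,0,0]}
    - {"slide":[-32,-8,0],"rotation":[0,0,0]}
    - {"slide":[-32,-8,0],"rotation":[0,0,0]}
    - {"slide":[-32,-8,0],"rotation":[0,0,0]}
    - {"slide":[-32,-8,0],"rotation":[0,0,0]}
    - {"slide":[-32,-8,0],"rotation":[0,0,0]}
    - {"slide":[-30,-6,0],"rotation":[0,0,0]}
    - {"slide":[-18,-4,0],"rotation":[0,0,0]}
    - {"slide":[0,0,0],"rotation":[0,0,-6]}
    - {"slide":[0,0,0],"rotation":[0,0,-6]}
    - {"slide":[0,0,0],"rotation":[0,0,-6]}

```text
time: 20.85
tool_pos: [0.6355, 0.0062, 0.1503]
tool_rot: [0.002, 0.341, 0.94, 0.001]
contact_force: [-0.0, -0.0, -3.9]
gripper_width: 0.164
```

Call:
jog_arm:
  increments:
    - {"slide":[0,0,0],"rotation":[0,0,-6]}
    - {"slide":[0,0,0],"rotation":[0,0,0]}
    - {"slide":[0,0,0],"rotation":[0,0,0]}
    - {"slide":[0,0,0],"rotation":[0,0,0]}
    - {"slide":[0,0,0],"rotation":[0,0,0]}

```text
time: 21.27
tool_pos: [0.6345, 0.007, 0.1491]
tool_rot: [0.0, 0.294, 0.956, 0.0]
contact_force: [-0.1, -0.1, -3.7]
gripper_width: 0.165
```

Run:
```python
from fit import *
import pickle
F={n:optics.grab_frame(n) for n in("wrist","scene","side")};s=state();pickle.dump((F,s),open("W6.pkl","wb"))
for n in F: cv2.imwrite(f"pics/{n}6.png",F[n]["frame"])
print(s["tool_pos"],s["tool_rot"],s["contact_force"],s["time"],totool(np.array([.633,.006,.02])-s["tool_pos"]))
```

```text
[0.63428647 0.0070386  0.14869744] [1.01817757e-04 2.93966705e-01 9.55815654e-01 3.23825364e-05] [ 1.18047939  0.65471222 -3.78861672] 21.4167 [  0.50307983  -1.59770403 128.69716132]
```

View pics/wrist6.png

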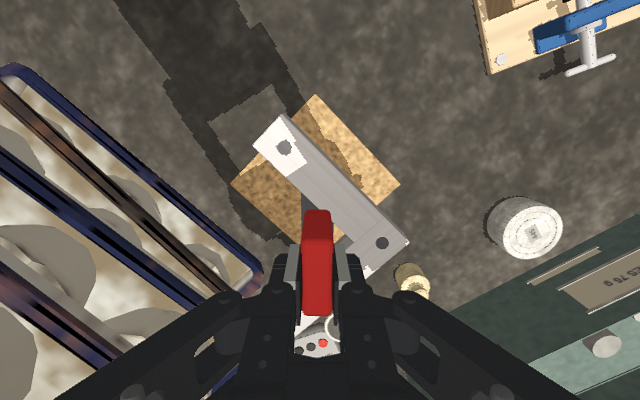

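View pics/side6.png

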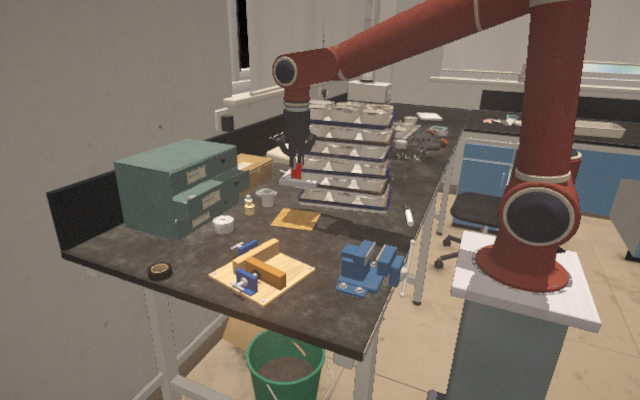

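Run:
```python
from fit import *
import pickle
F,s=pickle.load(open("W6.pkl","rb"));f=F["wrist"]
P=[onz(f,u,.004) for u in [(315,94),(400.5,183),(231,183)]];print(np.array(P).round(4),(P[1]+P[2])/2)
for a,b in [(0,1),(0,2)]: print(np.linalg.norm(P[a]-P[b]))
print([ (n,proj(f,X)) for n,X in [("w",[.8013,.0278,.046]),("tcp ground",[.634,.006,.004])]])
```

```text
[[ 0.5608  0.0547  0.004 ]
 [ 0.6861  0.0796  0.004 ]
 [ 0.5843 -0.0699  0.004 ]] [0.63518705 0.00484888 0.004     ]
0.12772084083115298
0.12677530763238457
[('w', array([421.62707832, 306.41543008])), ('tcp ground', array([316.02485981, 181.51846346]))]
```

Call:
jog_arm:
  increments:
    - {"slide":[0,0,20],"rotation":[0,0,0]}
    - {"slide":[0,0,30],"rotation":[0,0,0]}
    - {"slide":[0,0,30],"rotation":[0,0,0]}
    - {"slide":[0,0,20],"rotation":[0,0,0]}
    - {"slide":[0,0,10],"rotation":[0,0,0]}
    - {"slide":[0,0,6],"rotation":[0,0,0]}
    - {"slide":[0,0,3],"rotation":[0,0,0]}
    - {"slide":[0,0,0],"rotation":[0,0,0]}
    - {"slide":[0,0,0],"rotation":[0,0,0]}
    - {"slide":[0,0,0],"rotation":[0,0,0]}
    - {"slide":[0,0,0],"rotation":[0,0,0]}

```text
time: 22.33
tool_pos: [0.6354, 0.0069, 0.0313]
tool_rot: [0.001, 0.294, 0.956, 0.0]
contact_force: [-0.7, -0.2, -3.3]
gripper_width: 0.172
```

Call:
jog_arm:
  increments:
    - {"slide":[0,0,1.5],"rotation":[0,0,0]}
    - {"slide":[0,0,1],"rotation":[0,0,0]}
    - {"slide":[0,0,1],"rotation":[0,0,0]}
    - {"slide":[0,0,0.5],"rotation":[0,0,0]}
    - {"slide":[0,0,0],"rotation":[0,0,0]}
    - {"slide":[0,0,0],"rotation":[0,0,0]}
    - {"slide":[0,0,0],"rotation":[0,0,0]}

```text
time: 22.92
tool_pos: [0.6342, 0.007, 0.0256]
tool_rot: [-0.0, 0.294, 0.956, 0.0]
contact_force: [-0.5, 1.0, -3.2]
gripper_width: 0.166
```

Call:
jog_arm:
  increments:
    - {"slide":[0,0,0.4],"rotation":[0,0,0]}
    - {"slide":[0,0,0],"rotation":[0,0,0]}
    - {"slide":[0,0,0],"rotation":[0,0,0]}

```text
time: 23.17
tool_pos: [0.6343, 0.0071, 0.0255]
tool_rot: [-0.0, 0.294, 0.956, 0.0]
contact_force: [-2.1, 0.4, -0.4]
gripper_width: 0.168
```

Call:
jog_arm:
  increments:
    - {"slide":[0,0,0.4],"rotation":[0,0,0]}
    - {"slide":[0,0,0],"rotation":[0,0,0]}
    - {"slide":[0,0,0],"rotation":[0,0,0]}

```text
time: 23.42
tool_pos: [0.6344, 0.0071, 0.0255]
tool_rot: [-0.0, 0.294, 0.956, 0.0]
contact_force: [-4.1, 3.0, 3.8]
gripper_width: 0.167
```

Call:
jog_arm:
  fingers: 0.6
  increments:
    - {"slide":[0,0,0],"rotation":[0,0,0]}
    - {"slide":[0,0,0],"rotation":[0,0,0]}
    - {"slide":[0,0,0],"rotation":[0,0,0]}
    - {"slide":[0,0,0],"rotation":[0,0,0]}
    - {"slide":[0,0,0],"rotation":[0,0,0]}
    - {"slide":[0,0,0],"rotation":[0,0,0]}
    - {"slide":[0,0,0],"rotation":[0,0,0]}
    - {"slide":[0,0,0],"rotation":[0,0,0]}

```text
time: 24.08
tool_pos: [0.6343, 0.0069, 0.0248]
tool_rot: [0.0, 0.294, 0.956, 0.0]
contact_force: [0.5, 0.1, -1.2]
gripper_width: 0.599
```

Call:
jog_arm:
  increments:
    - {"slide":[0,0,-10],"rotation":[0,0,0]}
    - {"slide":[0,0,-25],"rotation":[0,0,0]}
    - {"slide":[0,0,-35],"rotation":[0,0,0]}
    - {"slide":[0,0,-40],"rotation":[0,0,0]}
    - {"slide":[0,0,-40],"rotation":[0,0,0]}
    - {"slide":[0,0,-20],"rotation":[0,0,0]}
    - {"slide":[0,0,0],"rotation":[0,0,0]}
    - {"slide":[0,0,0],"rotation":[0,0,0]}
    - {"slide":[0,0,0],"rotation":[0,0,0]}
    - {"slide":[0,0,0],"rotation":[0,0,0]}

```text
time: 24.92
tool_pos: [0.633, 0.0071, 0.1925]
tool_rot: [-0.002, 0.294, 0.956, -0.0]
contact_force: [-0.9, -0.2, -0.8]
gripper_width: 0.6
```

Run:
```python
from fit import *
import pickle
F={n:optics.grab_frame(n) for n in("wrist","scene","side")};s=state()
for n in F: cv2.imwrite(f"pics/{n}7.png",F[n]["frame"])
print(s["tool_pos"],s["contact_force"],s["time"],s["gripper_width"])
f=F["wrist"];print(proj(f,[.635,.005,.004]))
for p in place_of("try_square","wrist"): print(p["score"],p["uv"],onz(f,p["uv"],.004))
v=np.hstack([cv2.resize(F["scene"]["frame"][190:290,200:330],None,fx=3,fy=3),cv2.resize(F["side"]["frame"][180:280,200:330],None,fx=3,fy=3)]);cv2.imwrite("pics/c7.png",v)
```

```text
[0.63329668 0.00702486 0.19273084] [-0.25146331  0.32587681  0.25850627] 25.0667 0.6023064626665607
[316.91862294 175.36738894]
0.93 [315.1, 179.4] [6.37896635e-01 3.69896641e-04 4.00000000e-03]
```

View pics/wrist7.png

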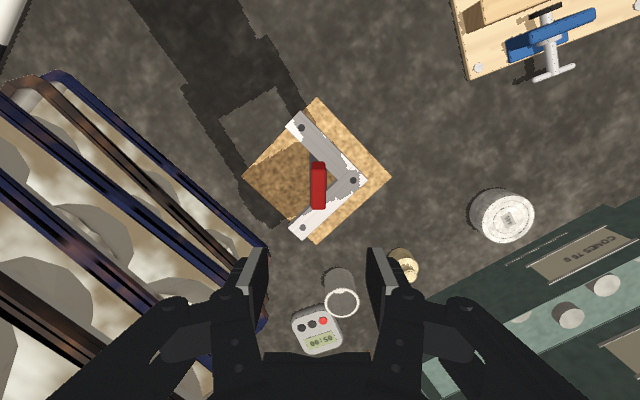

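View pics/c7.png

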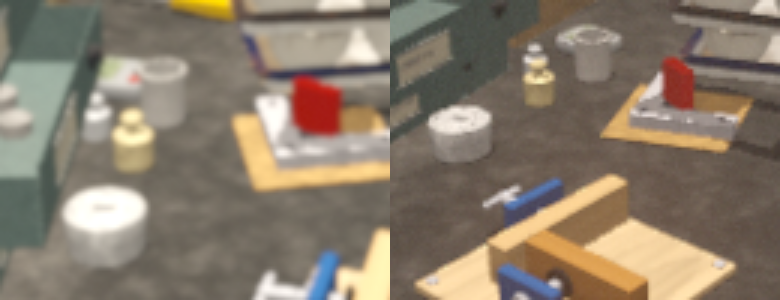

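```bash
python3 -c "
from plant import manip;print(manip.job_done())"
```

```text
the job is handed in; nothing more can be done
None
```

The check is done and the square is back on the mat. I handed the job in at about 25 s of the 67 s allowed; no verdict was reported.

- **Pressing check:** I gripped the square by its red tab and found each board by touch. The rail sat about 7 mm nearer than nominal and the stile about 3 mm farther. I then pressed both edges at once for about 2 s. The wrist sensor read about 8 N on each board, and 8.5 N (stile) and 9.0 N (rail) at the end of the hold.
- **Alignment:** the square's edge and the fixture base measured the same angle, -13.3°, and the tool was tilted by about 0.01 rad. The square had not shifted in the grip when I compared it with the picture from before contact.
- **Laying down:** I set the square on the cork mat until I felt contact, then released and raised the gripper about 170 mm. The last pictures show it flat, with its origin about 5 mm from the mat's middle, going by the network's estimate. The tin, weight and cup appear where they stood, and I left the black look-alike mat alone.

**What disagreed:**
- **Force on the boards:** these readings include friction between the faces. Board deflection (about 1.7 mm and 1.5 mm at the first settled press) suggested 6–7 N each. Either way that is well inside the 3–15 N limits.
- **Wrist vertical force:** it rose by about 5 N while pressing, which I took as friction on the boards and did not confirm.

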